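Lid the sloping hardware case and latch its hasp

TASK

Fit the loose plywood lid onto the open hardware case on the sloping stand, its staple on the same side as the hasp, so that it is fully seated in the mouth. Then swing the hasp over and press it down until it lies flat on the lid with the staple standing through its slot. Let go, and leave the other things on the bench where they are.

Things in the scene. Friction and masses are not known exactly. Their poses are not given: they have to be found in the camera images.
- case: open wooden case, outside 120 (x) x 180 (y) x 55 deep (z), walls 8, mouth 104 x 164, fixed on a dark stand, left or right on the bench, yaw up to 0.3 rad. Tilted 25 degrees, mouth facing up and towards the robot: z is the mouth's outward normal, x points up the slope, y is level. Origin: centre of its underside, 38 above the bench. The hasp is on its -y side
- case_mouth (a point): centre of the case's mouth, in the plane of its rim (55 along case z from its origin); same axes as the case
- hasp (a joint): stiff steel hasp hinged along case x on the case's -y side; stays where left. 0 = closed, flat over the lid, pointing to case +y; grows as it opens; starts at 1.7 to 2.2 rad, standing up, leaning outwards. Plate 44 wide, 3 thick, 73 from hinge line to tip; slot 27 (along case x) x 16, centred 41 from the hinge line; solid tab from 49 to 73
- hasp_hinge (a point): middle of the hasp's hinge line: at case x 0, y -103, z 67.5
- hasp_slot (a point): centre of the hasp's slot, 41 from the hinge line; moves with the hasp. Its y points along the hasp to the tip, its x along the hinge line
- hasp_tab (a point): centre of the hasp's solid tab, 61 from the hinge line; moves with the hasp; press here to close it fully (beyond the staple)
- lid: loose plywood lid lying flat on the bench, 0.2 kg. Plug 98 (x) x 158 (y) x 8 high below (3 play all round in the mouth), plate 120 x 180 at z 8 to 17, wooden grip 16 (x) x 40 (y), z 17 to 45, in the centre. Origin: centre of the plug's underside. Seated, its axes agree with the case's and its origin is at case (0, 0, 47)
- lid_grip (a point): in the lid's grip, 41 above the lid's origin: a good place for the TCP, fingers closing along lid x
- lid_staple (a point): middle of the steel wire staple on the lid, at lid x 0, y -62, z 22.5; the loop is 17 (x) x 5 (y), its top 13 above the plate
- screwdriver: bystander, leave alone: screwdriver lying on the bench, about 170 long; origin under its middle
- tape: bystander, leave alone: roll of paper tape lying flat, 64 across, 20 high; origin centre of its underside
- sanding_block: bystander, leave alone: cork sanding block 35 x 70 x 30 high; origin centre of its underside
- string_box: bystander, leave alone: flat cardboard box 70 x 100 x 25 high; origin centre of its underside
- screw_jar: bystander, leave alone: closed glass jar, 60 across, 75 high; origin centre of its underside
- hammer: bystander, leave alone: hammer lying on the bench at the right; origin on its underside
- tin: bystander, leave alone: open metal tin, 64 across, 80 high; origin centre of its underside
Things that resemble listed ones, but are neither listed nor needed, are in the scene too. Of the things that look like the lid, take the one that is farthest from the robot's base at the start.

How it is judged (in metres and radians):
On the way, in this order (a step that is already met when the one before it is completed fails the run):
1. the lid is fully seated in the mouth while the hasp is still open (x of lid in the frame of case between -0.006 and 0.006 m and y of lid in the frame of case between -0.006 and 0.006 m and z of lid in the frame of case between 0.044 and 0.0495 m and angle between the z axis of lid and the z axis of case, either way round below 0.05 rad and y of lid_staple in the frame of case below -0.05 m and value of joint hasp above 0.8 rad), for 0.2 s.
2. the hasp is swung closed over the staple (x of lid in the frame of case between -0.006 and 0.006 m and y of lid in the frame of case between -0.006 and 0.006 m and z of lid in the frame of case between 0.044 and 0.0495 m and angle between the z axis of lid and the z axis of case, either way round below 0.05 rad and y of lid_staple in the frame of case below -0.05 m and value of joint hasp below 0.1 rad and distance between lid_staple and hasp_slot below 0.012 m), for 0.2 s.
At the end, for the whole second after the job is handed in: The lid is seated in the case's mouth: centred within 6 mm in case x and y, down to within 2.5 mm, parallel within 0.05 rad, staple on the hasp side; the hasp is within 0.1 rad of fully closed with the staple in its slot (slot and staple centres within 12 mm); both are released and at rest (all of step 2 and linear speed of lid below 0.02 m/s and velocity of joint hasp between -0.1 and 0.1 rad/s); the robot touches nothing.
It fails at once if one of the seven bystanders is pushed more than 40 mm from its place (distance of any of screwdriver, tape, sanding_block, string_box, screw_jar, hammer, tin from where it was at the start of the episode above 0.04 m).
It also fails if it takes over 51 s, if anything falls off the work surface, if the arm or the gripper's body presses on something with over 40 N, if the wrist force passes 120 N, or if a joint passes its speed limit or range.

ROBOT

A 6-joint arm with a two-finger parallel gripper is mounted at the origin on the work surface. World frame = base frame: x ahead of the robot, y to its left, z up, the work surface at z = 0. Lengths are in m, angles in degrees, forces in N, time in s.
With the tool pointing down it reaches from about 0.4 to 0.825 m from the base axis. Payload 7 kg.
Tool frame: the origin (TCP) lies between the finger pads, 19 mm behind the fingertips; this is the grasp point; z points along the fingers, y is the line along which they close (so a half turn about z gives the same grasp; the last joint's range is limited). The gripper opens to 88 mm and grips with 3 to 60 N. Pads are 19 mm wide; open, the fingers measure 130 mm over their backs; the gripper's body (78 mm by 193 mm) begins 47 mm behind the grasp point.
Start: joints at [16.507, 20.546, 0.682, 0, -70.136, -16.507], TCP at [0.675, -0, 0.245] pointing down, gripper open.
Joint ranges: [-176.03, 176.03], [-82.01, 121.73], [-58.28, 71.71], [-173.87, 95.51], [-174.79, -0.11], [-173.66, 173.66]. Speed limits (degrees/s): [136.94, 136.94, 172.46, 180, 180, 180].

INTERFACE

Orientations are given as a 3x3 rotation matrix whose columns are the frame's x, y, z axes.
In Python, from rig import robot gives the robot as it stands. Calls block until the motion is done:
- robot.goto(position, orientation): joint-space move of the TCP to a pose.
- robot.servo_line(position, ori=None, speed=0.15): straight line of the TCP; ori=None keeps the orientation; speed is the mean speed in m/s.
- robot.movej(angles): joint-space move.
- robot.move_gripper(opening): opening from 0.0 (shut) to 1.0 (fully open); the grip force is fixed at half the most; returns when the fingers have stopped.
- robot.dwell(seconds).
- robot.ik(position, orientation): joint angles nearest the present ones, or None.
- robot.grab_frame(name): name is "scene" or "side" or "wrist"; returns (picture, depth): 400x640x3 uint8, red, green, blue; 400x640 float32, m along the optical axis (not along the pixel's ray), 0 where there is no reading.
- robot.camera_info(name): a dict with "vfov" (degrees; the focal length in pixels is half the picture's height over the tangent of half this angle, whatever the lens; pixels are square), "cx", "cy" (the principal point, pixels), "view" (4x4, takes a point from world to camera coordinates); the wrist camera has in their place "T_tool_cam" (4x4, takes a point from camera to tool coordinates, whose origin is the TCP and whose axes are the flange's). Camera axes: x right, y down, z forward; pixel columns grow to the right and rows downward; lengths in m; the calibration is good to about 2 mm. A picture is of the moment at which its call begins: read the wrist's pose just before it. camera_info takes no time and is no camera call.
A pose or a line that the arm cannot do raises robot.Unreachable and nothing moves.
- robot.job_done(): hands the job in; it is judged then, once.
Readings, each from a call of its own:
- robot.read_t(): time.
- robot.read_qpos(): joint angles.
- robot.read_qvel(): joint speeds.
- robot.read_effort(): joint torques, N m.
- robot.read_position(): TCP position.
- robot.read_tcp_rot(): TCP orientation.
- robot.read_force(): force on the tool from outside, world axes, zero at the start.
- robot.read_ft_torque(): the same for the moment, N m.
- robot.read_grip_width(): opening from 0.0 (shut) to 1.0 (fully open).
- robot.read_finger_force(): force on a finger pad.
Only numpy, scipy, OpenCV 4.12 (cv2) and the standard library are available. Lean on these libraries where they do the work, as an engineer would, in place of code of your own. Each camera call takes 0.05 s, during which the arm holds its last target. There are 200 camera calls.

## Working session

There is one attempt and no reset: what is moved stays moved. The work goes in short steps, each a Python script; the robot and the scene stay as the last script left them, time stands still between calls to the robot, and variables do not carry over. Pictures are saved under pics/ and viewed, at most 10 in all, crops included, and the job is handed in when it is done.

```bash
mkdir -p pics; ls
cat > h.py <<'E'
import numpy as np, cv2
from rig import robot
def K(n):
    c=robot.camera_info(n); f=200/np.tan(np.radians(c["vfov"])/2); return f,c["cx"],c["cy"]
def T_wc(n):
    c=robot.camera_info(n)
    if "view" in c: return np.linalg.inv(np.array(c["view"]))
    T=np.eye(4);T[:3,:3]=robot.read_tcp_rot();T[:3,3]=robot.read_position()
    return T@np.array(c["T_tool_cam"])
def cloud(n,T,d):
    f,cx,cy=K(n); v,u=np.mgrid[:400,:640]
    P=np.stack([(u-cx)/f*d,(v-cy)/f*d,d],-1)
    return P@T[:3,:3].T+T[:3,3]
def grab(n,tag):
    T=T_wc(n); im,d=robot.grab_frame(n); np.savez(f"pics/{tag}.npz",im=im,d=d,T=T)
    cv2.imwrite(f"pics/{tag}.png",im[...,::-1]); return im,d,cloud(n,T,d)
E
python3 - <<'E'
from h import *
for n in ("scene","side"):
    im,d,P=grab(n,n+"0"); print(n,robot.camera_info(n),(d>0).mean())
print({k:v for k,v in robot.camera_info("wrist").items()}, robot.read_tcp_rot())
a=[cv2.imread(f"pics/{n}0.png") for n in("scene","side")]
E
```

```text
pics
scene {'vfov': 50.06694862679626, 'cx': 317.5239631006744, 'cy': 193.31814009065252, 'view': array([[ 0.75428333,  0.65625891,  0.01951683, -0.39658649],
       [ 0.50850575, -0.56514037, -0.64964473, -0.2064462 ],
       [-0.41530539,  0.4999406 , -0.75998738,  1.4696062 ],
       [ 0.        ,  0.        ,  0.        ,  1.        ]])} 0.99625390625
side {'vfov': 57.47349629878397, 'cx': 316.03281341663984, 'cy': 202.69838007900262, 'view': array([[-0.93544107, -0.35333269,  0.01029638,  0.49428972],
       [-0.25663646,  0.65883255, -0.7071615 ,  0.19324659],
       [ 0.24307968, -0.66415034, -0.70697708,  0.93488537],
       [ 0.        ,  0.        ,  0.        ,  1.        ]])} 0.99596875
{'vfov': 66.4586931038617, 'cx': 327.67067546466575, 'cy': 197.28781881841894, 'T_tool_cam': array([[-2.11424437e-04, -9.51347558e-01, -3.08119747e-01,
         8.25286160e-02],
       [ 9.99999961e-01, -2.58131885e-04,  1.10829347e-04,
        -7.35471671e-04],
       [-1.84972759e-04, -3.08119712e-01,  9.51347575e-01,
        -1.39196048e-01],
       [ 0.00000000e+00,  0.00000000e+00,  0.00000000e+00,
         1.00000000e+00]])} [[-1.10398573e-04 -9.99999014e-01 -1.39990664e-03]
 [-9.99999988e-01  1.10556818e-04 -1.12962521e-04]
 [ 1.13117179e-04  1.39989415e-03 -9.99999014e-01]]
```

View pics/scene0.png

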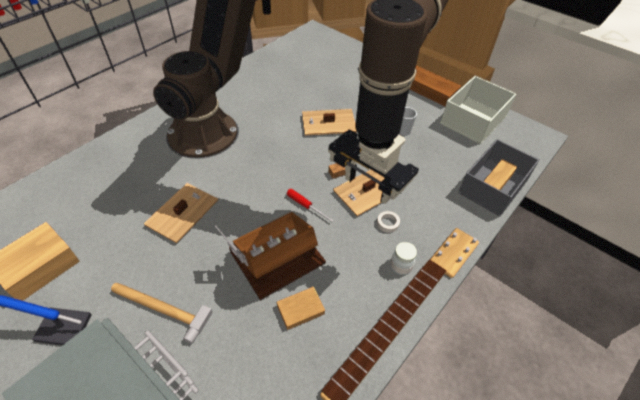

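View pics/side0.png

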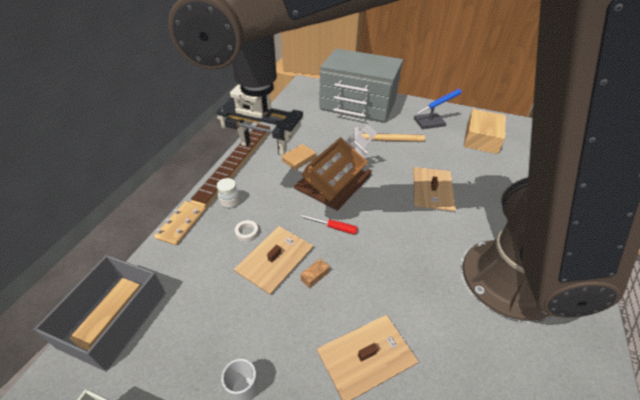

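The scene view shows three lid-like plates, at about (365,195), (328,122) and (180,210), and the case at (275,245) with its steel hasp at (230,240). In the side view the plates are at (273,258), (367,355) and (434,188), the case at (338,170) and the hasp at (365,137). Next I measure them with depth in both views.

Run:
```python
from h import *
for n in("scene","side"):
    z=np.load(f"pics/{n}0.npz"); im,d,T=z["im"],z["d"],z["T"]; P=cloud(n,T,d)
    hsv=cv2.cvtColor(im,cv2.COLOR_RGB2HSV)
    m=((P[...,2]>.010)&(P[...,2]<.024)&(hsv[...,1]>60)&(d>0)).astype(np.uint8)
    m=cv2.morphologyEx(m,cv2.MORPH_OPEN,np.ones((3,3),np.uint8))
    k,l,s,c=cv2.connectedComponentsWithStats(m)
    for i in range(1,k):
        if s[i,4]<200: continue
        q=P[l==i]; xy=(q[:,:2]*1000).astype(np.float32); r=cv2.minAreaRect(xy)
        print(n,c[i].round(),s[i,4],"rect",np.round(r[0]),np.round(r[1]),round(r[2],1),"dist",round(np.hypot(*r[0])), "z",np.median(q[:,2]).round(4))
    # case: rough area
    for name,(u,v) in dict(scene=[("lo",(275,245)),("hasp",(230,240))],side=[("lo",(338,170)),("hasp",(365,137))])[n]:
        print(n,name,P[v,u].round(3))
```

```text
scene [328. 122.] 1062 rect [291. 328.] [180. 127.] 46.4 dist 438 z 0.0161
scene [220. 141.] 202 rect [95.  7.] [43. 97.] 3.1 dist 95 z 0.0138
scene [188. 146.] 203 rect [ 36. -82.] [139.  35.] 31.6 dist 90 z 0.0143
scene [358. 195.] 1055 rect [576. 136.] [121. 124.] 76.3 dist 592 z 0.016
scene [181. 213.] 1994 rect [ 234. -261.] [125. 182.] 10.3 dist 350 z 0.0159
scene [454. 252.] 1097 rect [891. 145.] [151.  74.] 89.8 dist 903 z 0.0152
scene lo [ 0.528 -0.175  0.036]
scene hasp [ 0.404 -0.23  -0.001]
side [433. 189.] 1400 rect [ 232. -261.] [119. 185.] 10.9 dist 349 z 0.0183
side [325. 191.] 457 rect [ 554. -167.] [180. 159.] 80.9 dist 579 z 0.0133
side [181. 221.] 1000 rect [888. 143.] [ 77. 155.] 0.7 dist 899 z 0.0166
side [273. 260.] 2454 rect [582. 166.] [180. 122.] 75.9 dist 605 z 0.0178
side [488. 286.] 1047 rect [60. 47.] [ 81. 207.] 36.1 dist 76 z 0.0146
side [366. 358.] 4553 rect [289. 328.] [180. 121.] 47.0 dist 437 z 0.0179
side lo [ 0.529 -0.199  0.044]
side hasp [ 0.504 -0.444  0.018]
```

Run:
```python
from h import *
R0=np.array([[0,-1,0],[-1,0,0],[0,0,-1.]])
robot.goto([.50,-.13,.30],R0); im,d,P=grab("wrist","w1")
robot.goto([.56,-.20,.33],R0); grab("wrist","w2")
a=np.radians(-14.1); lx=np.array([np.cos(a),np.sin(a),0]); ly=np.array([-np.sin(a),np.cos(a),0])
z=np.array([0,0,-1.])
Rg=np.stack([np.cross(-lx,z),-lx,z],1); print(Rg)
robot.goto([.582,.166,.25],Rg); grab("wrist","w3")
print(robot.read_t(),robot.read_qpos())
a=[cv2.imread(f"pics/w{i}.png") for i in(1,2,3)]
cv2.imwrite("pics/m1.png",cv2.resize(np.vstack([np.hstack(a[:2]),np.hstack([a[2],0*a[2]])]),(800,500)))
```

```text
[[-0.24361501 -0.96987202  0.        ]
 [-0.96987202  0.24361501  0.        ]
 [-0.         -0.         -1.        ]]
3.025 [ 3.43254928e+01  1.38240019e+01 -8.12765162e+00  8.60081625e-03
 -6.80153123e+01 -4.84649228e+01]
```

View pics/m1.png

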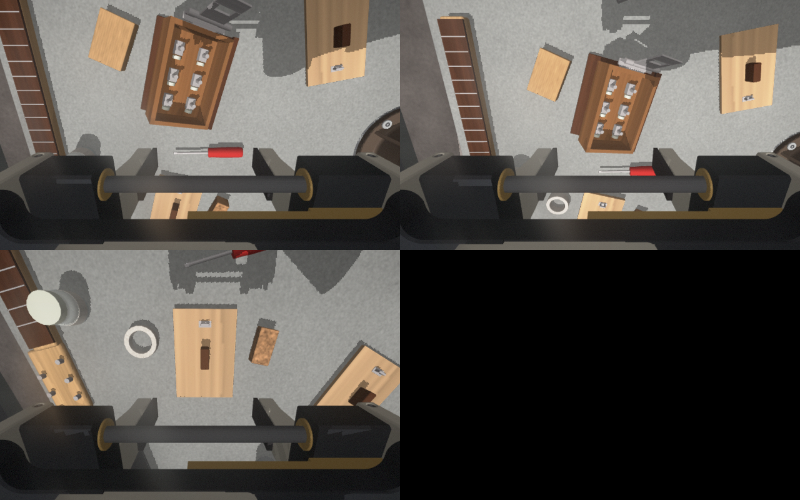

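The mosaic (scale 0.625) shows the case at about (190,70) in w1 and (615,100) in w2, with the hasp at its upper, world −y end. In w3 the lid is at (205,350), its staple at (205,323), also on the world −y side. Next I fit the rim plane and rectangle, the hasp and the lid.

```bash
cat > fit.py <<'E'
from h import *
def rimfit(P,im,c0=(.53,-.18),r=.16):
    hsv=cv2.cvtColor(im,cv2.COLOR_RGB2HSV)
    m=(np.hypot(P[...,0]-c0[0],P[...,1]-c0[1])<r)&(P[...,2]>.05)&(P[...,2]<.2)&(hsv[...,1]>90)
    q=P[m]; rng=np.random.default_rng(0); best=None
    for _ in range(3000):
        a,b,c=q[rng.choice(len(q),3,False)]; n=np.cross(b-a,c-a)
        if np.linalg.norm(n)<1e-4: continue
        n/=np.linalg.norm(n); n*=np.sign(n[2])
        if abs(np.degrees(np.arccos(n[2]))-25)>4 or n[0]>0: continue
        i=abs((q-a)@n)<.0015
        if best is None or i.sum()>best.sum(): best=i
    q2=q[best]
    for _ in range(3):
        c=q2.mean(0); n=np.linalg.svd(q2-c,full_matrices=False)[2][2]; n*=np.sign(n[2]); q2=q[abs((q-c)@n)<.002]
    y=np.cross(n,[1,0,0]); y[2]=0; y=np.array([n[1],-n[0],0])/np.hypot(*n[:2]); y*=np.sign(y[1]); x=np.cross(y,n)
    uv=np.stack([(q2-c)@x,(q2-c)@y],1)*1000
    return n,x,y,c,uv,q2
E
python3 - <<'E'
from fit import *
for w in("w1","w2"):
    z=np.load(f"pics/{w}.npz"); im=z["im"];P=cloud("wrist",z["T"],z["d"])
    n,x,y,c,uv,q=rimfit(P,im)
    r=cv2.minAreaRect(uv.astype(np.float32)); pc=[np.percentile(uv,p,axis=0) for p in(.5,99.5)]
    print(w,len(uv),"tilt",np.degrees(np.arccos(n[2])).round(2),"yaw",np.degrees(np.arctan2(x[1],x[0])).round(2),r,np.round(pc,1))
    ctr=c+(x*r[0][0]+y*r[0][1])/1000; print(" mouth",ctr.round(4))
    # hasp: points in case frame
    C=(P-ctr)@np.stack([x,y,n],1)
    hsv=cv2.cvtColor(im,cv2.COLOR_RGB2HSV)
    m=(abs(C[...,0])<.03)&(C[...,1]<-.085)&(C[...,1]>-.19)&(C[...,2]>.012)&(C[...,2]<.1)
    h=C[m]; 
    if len(h): 
        ang=np.degrees(np.arctan2(h[:,2]-.0125,h[:,1]+.103)); print(" hasp",len(h),np.percentile(ang,[10,50,90]).round(1),np.round(np.percentile(h,[1,99],axis=0)*1000,1))
z=np.load("pics/w3.npz"); P=cloud("wrist",z["T"],z["d"]); im=z["im"]; hsv=cv2.cvtColor(im,cv2.COLOR_RGB2HSV)
near=np.hypot(P[...,0]-.582,P[...,1]-.166)<.115
for nm,m in dict(plate=near&(P[...,2]>.012)&(P[...,2]<.022),grip=near&(P[...,2]>.038)&(P[...,2]<.05),staple=near&(P[...,2]>.0215)&(P[...,2]<.034)&(hsv[...,1]<60)).items():
    m=cv2.morphologyEx(m.astype(np.uint8),cv2.MORPH_OPEN,np.ones((3,3),np.uint8)) if nm=="plate" else m.astype(np.uint8)
    k,l,s,cc=cv2.connectedComponentsWithStats(m); i=1+np.argmax(s[1:,4]); q=P[l==i]
    r=cv2.minAreaRect((q[:,:2]*1000).astype(np.float32)); print(nm,len(q),np.round(r[0],1),np.round(r[1],1),round(r[2],2),"z",np.median(q[:,2]).round(4))
E
```

```text
w1 3679 tilt 25.01 yaw -15.51 ((-8.697807312011719, 11.837890625), (180.3912811279297, 121.49465942382812), 89.92273712158203) [[-68.5 -78. ]
 [ 51.6 101. ]]
 mouth [ 0.5245 -0.1777  0.0877]
 hasp 2292 [ 63.5 103.6 105.2] [[ -27.2 -123.1   13.6]
 [  28.1  -98.1   83.3]]
w2 2524 tilt 25.01 yaw -15.56 ((-7.852851867675781, 9.244583129882812), (121.58335876464844, 180.03077697753906), 0.07506673038005829) [[-67.9 -80.6]
 [ 52.6  98.4]]
 mouth [ 0.5246 -0.1776  0.0876]
 hasp 1205 [ 67.7 104.2 106.3] [[ -26.9 -123.8   13.8]
 [  28.3  -98.3   83.4]]
plate 13090 [583.6 167.6] [179.8 120.5] 75.53 z 0.0169
grip 461 [583.2 167.2] [40.  15.1] 75.56 z 0.0447
staple 67 [568.1 107.3] [ 4.5 15. ] 76.24 z 0.029
```

```bash
cat > geo.py <<'E'
from h import *
from scipy.spatial.transform import Rotation as Ro
Rc=(Ro.from_euler("z",-15.53,degrees=True)*Ro.from_euler("y",-25,degrees=True)).as_matrix() # case axes
M=np.array([.5245,-.1777,.0877])
F=np.array([[0,-1,0],[-1,0,0],[0,0,-1.]])
C=lambda x,y,z:M+Rc@np.array([x,y,z])   # point relative to mouth, case axes
Rt=Rc@F
Rl=Ro.from_euler("z",-14.45,degrees=True).as_matrix()@F
L=np.array([.5834,.1674,0])
E
python3 - <<'E'
from geo import *
print(Rc.round(3), robot.ik(C(0,0,.033),Rt),robot.ik(C(0,0,.12),Rt))
robot.move_gripper(.5)
robot.servo_line(L+[0,0,.09],Rl); robot.servo_line(L+[0,0,.041],speed=.08)
print("f",robot.read_force().round(1))
robot.move_gripper(0); print(robot.read_grip_width()*88,robot.read_finger_force())
robot.servo_line(L+[0,0,.25]); print(robot.read_grip_width()*88,robot.read_force().round(1),robot.read_t())
E
```

```text
[[ 0.873  0.268 -0.407]
 [-0.243  0.963  0.113]
 [ 0.423 -0.     0.906]] None [  8.78991458  -7.3655274  -53.12159079  26.02487936 -23.37071912
 -46.41612183]
f [ 0.4 -0.4  0.5]
15.503979494444328 30.000377297401428
16.015623866877327 [ 0.2  0.1 -3. ] 8.0167
```

Run:
```python
from geo import *
def f(q): return None if q is None else np.round(q,0).tolist()
for h in(.033,.045,.06,.08,.1,.12):
    print(h,"std",f(robot.ik(C(0,0,h),Rt)),"half",f(robot.ik(C(0,0,h),Rt@np.diag([-1,-1,1]))))
# tilt tool about tool-y (case x axis) while gripping
for b in(-40,-30,-20,-10,10,20,30,40):
    print(b,"std",f(robot.ik(C(0,0,.033),Rt@Ro.from_euler("y",b,degrees=True).as_matrix())),"half",f(robot.ik(C(0,0,.033),Rt@np.diag([-1,-1,1])@Ro.from_euler("y",b,degrees=True).as_matrix())))
# grip along y: tool pitched about case y by d (less tilt)
for d in(0,5,10,15,25):
    for s in(1,-1):
        R=Rc@Ro.from_euler("y",d,degrees=True).as_matrix()@np.diag([1,-1,-1])@np.diag([s,s,1])
        print("Y",d,s,f(robot.ik(C(0,0,.033),R)))
```

```text
0.033 std None half None
0.045 std None half None
0.06 std None half None
0.08 std [4.0, -2.0, -57.0, 36.0, -14.0, -54.0] half [4.0, -2.0, -57.0, 36.0, -14.0, 126.0]
0.1 std [7.0, -5.0, -55.0, 30.0, -19.0, -49.0] half [7.0, -5.0, -55.0, 30.0, -19.0, 131.0]
0.12 std [9.0, -7.0, -53.0, 26.0, -23.0, -46.0] half [9.0, -7.0, -53.0, 26.0, -23.0, 134.0]
-40 std [-34.0, 20.0, -16.0, -55.0, -61.0, 59.0] half None
-30 std [-27.0, 14.0, -21.0, -49.0, -48.0, 49.0] half None
-20 std [-16.0, 9.0, -28.0, -37.0, -34.0, 32.0] half None
-10 std [-1.0, 6.0, -40.0, -12.0, -18.0, -2.0] half None
10 std None half None
20 std None half [-16.0, 9.0, -28.0, -37.0, -34.0, -148.0]
30 std None half [-27.0, 14.0, -21.0, -49.0, -48.0, -131.0]
40 std None half [-34.0, 20.0, -16.0, -55.0, -61.0, -121.0]
Y 0 1 None
Y 0 -1 None
Y 5 1 [5.0, 5.0, -51.0, 26.0, -16.0, 46.0]
Y 5 -1 [5.0, 5.0, -51.0, 26.0, -16.0, -134.0]
Y 10 1 [5.0, 7.0, -43.0, 12.0, -26.0, 59.0]
Y 10 -1 [5.0, 7.0, -43.0, 12.0, -26.0, -121.0]
Y 15 1 [4.0, 10.0, -36.0, 6.0, -35.0, 66.0]
Y 15 -1 [4.0, 10.0, -36.0, 6.0, -35.0, -114.0]
Y 25 1 [2.0, 15.0, -26.0, 0.0, -49.0, 72.0]
Y 25 -1 [2.0, 15.0, -26.0, 0.0, -49.0, -108.0]
```

```bash
cat >> geo.py <<'E'
B=Ro.from_euler("y",-20,degrees=True).as_matrix()
H=.043
E
python3 - <<'E'
from geo import *
print(robot.ik(L+[0,0,H],Rl@B),robot.ik(L+[0,0,.25],Rl@B),robot.ik(C(0,0,.12),Rt@B),robot.ik(C(0,0,H-.008),Rt@B))
robot.servo_line(L+[0,0,.0415],speed=.15); robot.move_gripper(.5)
robot.servo_line(L+[0,0,.075],Rl@B,speed=.08); robot.servo_line(L+[0,0,H],speed=.08)
print("f",robot.read_force().round(1))
robot.move_gripper(0); print(robot.read_grip_width()*88,robot.read_finger_force())
robot.servo_line(L+[0,0,.25]); print(robot.read_grip_width()*88,robot.read_force().round(1),robot.read_t())
im,d,P=grab("wrist","w4")
E
```

```text
[ 23.14510813  23.21900245 -18.5713385  -25.76047307 -38.57513836
 -18.66073236] [ 24.20088252   9.90147462  -8.67884757 -17.98812319 -59.87419407
 -31.14443124] [-13.51627815  -1.33597661 -28.65360819 -29.94958755 -41.04939652
  21.55415276] [-15.66437786   8.70512104 -27.61927248 -37.22648493 -34.53372298
  32.17181494]
f [ 0.2  0.7 -0.6]
15.629120769667908 30.000686645507812
15.88779215094091 [-0.9  0.1 -1.3] 13.5
```

View pics/w4.png

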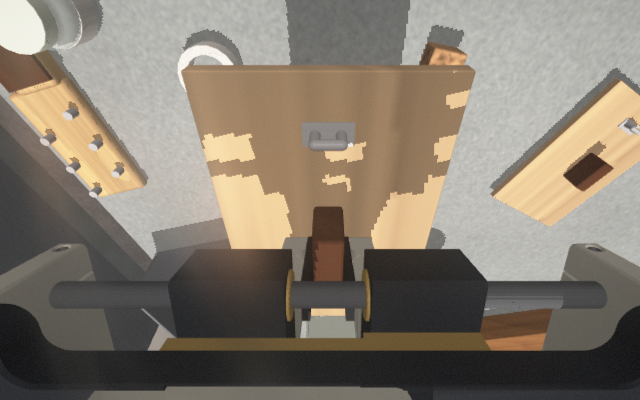

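The lid is held, with the plate filling (190–470, 65–250) and the staple at (328,138). I measure its pose in the hand and use that for the placing.

Run:
```python
from geo import *
z=np.load("pics/w4.npz"); P=cloud("wrist",z["T"],z["d"]); im=z["im"]
pos=robot.read_position(); R=robot.read_tcp_rot()
Ln=R@B.T@F.T   # nominal lid axes
o=pos-Ln@[0,0,H]; q=(P-o)@Ln     # in nominal lid frame
m=(abs(q[...,2]-.017)<.012)&(abs(q[...,0])<.075)&(q[...,1]<-.02)&(q[...,1]>-.11)
m&=cv2.cvtColor(im,cv2.COLOR_RGB2HSV)[...,1]>50
s=q[m]; 
for _ in range(4):
    A=np.c_[s[:,:2],np.ones(len(s))]; c=np.linalg.lstsq(A,s[:,2],rcond=None)[0]; s=s[abs(A@c-s[:,2])<.002]
print(len(s),"slopes",c.round(4))
v,u=np.nonzero(m); 
for y0 in(-.08,-.06,-.04): 
    t=s[abs(s[:,1]-y0)<.003]; print(y0,np.percentile(t[:,0],[.5,99.5]).round(4))
for x0 in(-.04,0,.04):
    t=s[abs(s[:,0]-x0)<.004]; print(x0,np.percentile(t[:,1],.5).round(4))
```

```text
33187 slopes [-0.0006  0.0011  0.0166]
-0.08 [-0.0587  0.0591]
-0.06 [-0.0589  0.0592]
-0.04 [-0.0585  0.0592]
-0.04 -0.0898
0 -0.0898
0.04 -0.0898
```

Run:
```python
from geo import *
S=H-.008; R=Rt@B
robot.goto(C(0,0,S+.09),R); robot.servo_line(C(0,0,S+.015),R,speed=.1); print(robot.read_force().round(1))
f0=robot.read_force()
for h in(.010,.008,.006,.004,.002,.001,0,-.0005):
    robot.servo_line(C(0,0,S+h),R,speed=.03); f=robot.read_force()-f0; print(h,(Rc.T@f).round(1))
    if np.linalg.norm(f)>25: break
print(robot.read_t(),(Rc.T@(robot.read_position()-M)).round(4))
```

```text
[-0.5  0.2 -2.1]
0.01 [ 0.4 -0.3  0.6]
0.008 [ 0.9 -0.3 -0.4]
0.006 [ 0.7 -0.1 -0.1]
0.004 [ 0.3 -0.1  0.1]
0.002 [ 1.8 -0.5 -0.9]
0.001 [-0.1  0.6  0.8]
0 [-1.4 -1.1  9.8]
-0.0005 [-0.7 -1.3 15.8]
17.8417 [ 0.0001 -0.      0.0356]
```

Run:
```python
from geo import *
R=Rt@B
robot.move_gripper(.4); robot.servo_line(C(0,0,.13),R,speed=.15); robot.move_gripper(0)
im,d,P=grab("wrist","w5"); print(robot.read_t())
q=(P-M)@Rc
sat=cv2.cvtColor(im,cv2.COLOR_RGB2HSV)[...,1]
m=(abs(q[...,2]-.009)<.004)&(abs(q[...,0])<.075)&(abs(q[...,1])<.1)&(sat>50); s=q[m]
for _ in range(4):
    A=np.c_[s[:,:2],np.ones(len(s))]; c=np.linalg.lstsq(A,s[:,2],rcond=None)[0]; s=s[abs(A@c-s[:,2])<.0015]
print("plane",c.round(4),np.percentile(s[:,0],[.5,99.5]).round(4),np.percentile(s[:,1],[.2,99.8]).round(4))
m=(abs(q[...,0])<.015)&(abs(q[...,1]+.062)<.012)&(q[...,2]>.0125)&(q[...,2]<.026)&(sat<60); print("staple",m.sum(),q[m].mean(0).round(4) if m.any() else 0)
h=q[(abs(q[...,0])<.03)&(q[...,1]<-.09)&(q[...,1]>-.19)&(q[...,2]>.03)&(q[...,2]<.1)]
if len(h): print("hasp",np.median(np.degrees(np.arctan2(h[:,2]-.0125,h[:,1]+.103))),len(h))
# IK candidates for hasp closing: TCP tool z options
f=lambda q: None if q is None else np.round(q,0).tolist()
for y,zz in((-.135,.07),(-.042,.035),(-.042,.033)):
  for b in(-20,-10,0,20):
    print(y,zz,b,f(robot.ik(C(0,y,zz),Rt@Ro.from_euler("y",b,degrees=True).as_matrix())))
```

```text
20.0333
plane [0.     0.0004 0.0091] [-0.0589  0.0594] [-0.0897  0.0892]
staple 201 [ 0.0002 -0.0625  0.0205]
hasp 101.77803525250212 138
-0.135 0.07 -20 [-34.0, 11.0, -20.0, -37.0, -49.0, 45.0]
-0.135 0.07 -10 [-23.0, 6.0, -28.0, -24.0, -34.0, 27.0]
-0.135 0.07 0 [-12.0, 3.0, -44.0, 5.0, -19.0, -8.0]
-0.135 0.07 20 None
-0.042 0.035 -20 [-22.0, 10.0, -25.0, -38.0, -38.0, 38.0]
-0.042 0.035 -10 [-8.0, 6.0, -36.0, -18.0, -23.0, 10.0]
-0.042 0.035 0 None
-0.042 0.035 20 None
-0.042 0.033 -20 [-22.0, 10.0, -25.0, -38.0, -38.0, 38.0]
-0.042 0.033 -10 [-8.0, 7.0, -36.0, -18.0, -23.0, 11.0]
-0.042 0.033 0 None
-0.042 0.033 20 None
```

View pics/w5.png

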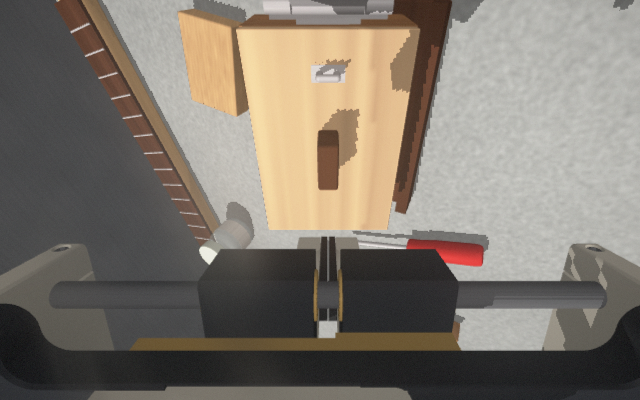

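The lid is seated: the plate plane is at 9.1 mm, centred within 0.5 mm, with the staple at y −62.5 (pixel (328,73)). The hasp is still open at the top edge of the picture. Next I sweep it closed with the shut fingertips.

```bash
cat > sweep.py <<'E'
from geo import *
R=Rt@B; Tl=Rc.T@R   # tool axes in case frame
hin=np.array([0,-.103,.0125])
def tcp(th,r,off,corner):  # corner: -1 front, +1 rear
    th=np.radians(th); p=hin+r*np.array([0,np.cos(th),np.sin(th)])+off*np.array([0,-np.sin(th),np.cos(th)])
    return C(*(p-Tl@np.array([corner*.0095,0,.019])))
E
python3 - <<'E'
from sweep import *
pts=[(110,.058,.016,-1),(104,.058,.0015,-1),(92,.060,.0015,-1),(78,.062,.0015,-1),(64,.064,.0015,-1),(50,.066,.0015,-1),(36,.069,.0015,-1),(24,.070,.0015,-1),(16,.058,.0015,1),(8,.058,.0015,1),(3,.058,.0015,1)]
for p in pts: 
    if robot.ik(tcp(*p),R) is None: print("no ik",p)
a=tcp(*pts[0]); up=a+Rc[:,2]*.06
robot.servo_line(C(0,0,.17),R,speed=.2); robot.servo_line(up,R,speed=.2); robot.servo_line(a,R,speed=.12)
f0=robot.read_force()
for p in pts[1:]:
    robot.servo_line(tcp(*p),R,speed=.08); f=Rc.T@(robot.read_force()-f0); print(p[0],f.round(1))
    if np.linalg.norm(f)>30: break
print(robot.read_t())
E
```

```text
104 [-0.1 -0.5  0.8]
92 [ 0.4 -0.9 -0.1]
78 [-0.4 -1.   0.2]
64 [-0.2 -0.5  0.1]
50 [ 0.2 -0.8  0.1]
36 [ 0.4 -1.1 -0.7]
24 [ 0.9 -0.9 -0.5]
16 [ 0.9 -0.9 -0.6]
8 [-0.9 -0.8  0.7]
3 [-0.8 -1.2 -1.2]
25.2
```

Run:
```python
from sweep import *
f0=robot.read_force()
for off in(.0005,-.0005,-.0015,-.0025,-.0035,-.0045):
    robot.servo_line(tcp(0,.058,off+.0015,1),R,speed=.03); f=Rc.T@(robot.read_force()-f0); print(off,f.round(1))
    if f[2]>18: break
robot.dwell(.2)
robot.servo_line(C(0,-.05,.13),R,speed=.12); robot.servo_line(C(0,.03,.17),R,speed=.2)
im,d,P=grab("wrist","w6"); print(robot.read_t())
q=(P-M)@Rc; sat=cv2.cvtColor(im,cv2.COLOR_RGB2HSV)[...,1]
s=q[(abs(q[...,0])<.02)&(q[...,1]>-.052)&(q[...,1]<-.033)]; print("tab z",np.median(s[:,2]))
s=q[(abs(q[...,0])<.02)&(q[...,1]>-.095)&(q[...,1]<-.075)]; print("root z",np.median(s[:,2]))
m=(abs(q[...,2]-.009)<.003)&(abs(q[...,0])<.075)&(abs(q[...,1])<.1)&(sat>50); s=q[m]
print("lid",np.median(s[:,2]),np.percentile(s[:,0],[.5,99.5]).round(4),np.percentile(s[:,1],[.2,99.8]).round(4))
cv2.imwrite("pics/w6c.png",cv2.resize(im[:260,180:480,::-1],None,fx=2,fy=2))
```

```text
0.0005 [0.9 0.  1.6]
-0.0005 [0.5 0.6 4.4]
-0.0015 [-0.6 -1.3 12.5]
-0.0025 [-1.8 -0.6 18.7]
28.0167
tab z 0.014047484273522315
root z 0.2714009012559594
lid 0.009121090602335331 [-0.059   0.0596] [-0.0711  0.0887]
```

View pics/w6c.png

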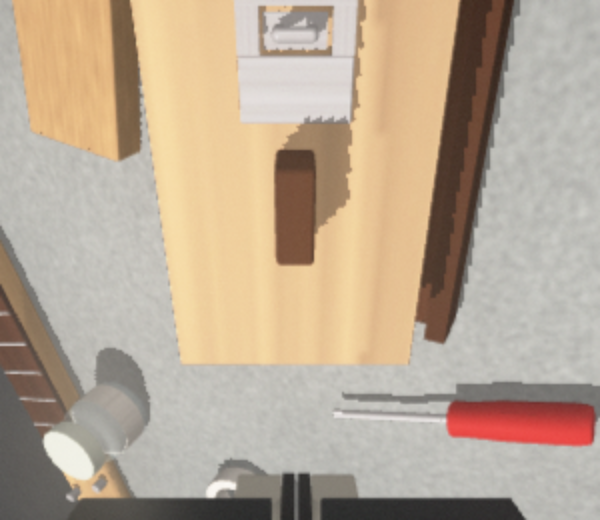

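The crop shows the hasp lying flat, with the staple through its slot at (295,35). The tab's top face is at 14.0 mm, which is the fully closed height, and the gripper is clear of everything.

```bash
python3 -c "
from rig import robot
robot.dwell(.3); print(robot.read_force()); print(robot.job_done())"
```

```text
[ 0.44245472 -0.07583437  0.25800728]
the job is handed in; nothing more can be done
None
```

The lid is seated in the case and the hasp is closed flat over it with the staple through its slot. The gripper was clear of everything, and the job was handed in at about 28 s of the 51 s allowed; no verdict was returned.

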